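# Snap the resin bottle shut, turn it over to mix, stand it back

## Task

The resin in the square amber bottle has settled. Press its flip-top lid down until it snaps fully shut, turn the bottle upside down and keep it so for at least two seconds, then set it back upright in the middle of the blue mat, lid still shut. Do not drop the bottle, and leave everything else where it is.

Things in the scene. Friction and masses are not known exactly. Their poses are not given: they have to be found in the camera images.
- bottle: Square amber resin bottle, orange labels, black flip-top lid. Body 54 x 54 mm with flat sides, 84 mm tall, then a white 46 x 46 mm neck to 94 mm; 108.5 mm tall with the lid shut. About 0.35 kg (varies). Origin: centre of its underside; z points from base to lid, x to the hinge side. The shut lid stays within the 54 mm section, so the bottle can also lie flat on any of its four sides.
- bottle_middle (a point): Point on the bottle's long axis, 54 mm above its underside (half its height when shut).
- lid (a joint): Angle of the flip-top lid, rad: 0 is fully shut, larger more open; starts half open, stays where left. Hinge along the bottle's y axis at x = +23, z = 94.5 mm in its frame. Black block 46 x 46 mm, 14 mm thick. Going down it meets a snap catch at about 0.2 rad; some 15 N near the free edge forces it past; pushed home to 0 it stays shut.
- lid_lip (a point): Middle of the top face of the lid at its free edge (46 mm from the hinge), beside the small yellow thumb lip; moves with the lid. With the lid shut it lies at x = -23 mm, z = 108.5 mm in the bottle's frame.
- mat: Flat square blue mat, 150 x 150 x 4 mm, fixed to the bench; the bottle starts standing on it. Origin: centre of its underside, on the bench; x and y along its sides.
- tape: Bystander, leave alone: roll of yellow tape lying flat, outer diameter 90 mm, height 24 mm. Origin: centre of its underside.
- servo: Bystander, leave alone: small black servo motor lying on its side, about 54 x 50 x 20 mm. Origin: centre of its underside.
- cup: Bystander, leave alone: white open mixing cup, 72 mm across the rim, 85 mm tall. Origin: centre of its underside.
- activator: Bystander, leave alone: small round white bottle with a blue cap, 44 mm diameter, 100 mm tall (not the bottle to turn over). Origin: centre of its underside.
- battery: Bystander, leave alone: blue battery pack, 45 x 135 x 36 mm, with a yellow plug. Origin: centre of its underside.
- screwdriver: Bystander, leave alone: screwdriver with a red handle lying flat. Origin: at the middle of the tool, on its underside.
Not all that is in view belongs to the job. Several things have the shape of the mat; the one meant has the colours described above.

How it is judged (in metres and radians):
On the way, in this order (a step that is already met when the one before it is completed fails the run):
1. the flip-top lid is snapped fully shut (value of joint lid below 0.04 rad), for 0.2 s.
2. the bottle is upside down (within 22 degrees), lid shut, for 1.5 s without a break (angle between bottle's own z axis and vertical above 2.75 rad and value of joint lid below 0.06 rad), for 1.5 s.
At the end, for the whole second after the job is handed in: The bottle stands upright (within 6 degrees) and at rest on the blue mat, its base centre within 40 mm of the mat's centre along each side of the mat, its lid fully shut (below 0.04 rad) (angle between bottle's own z axis and vertical below 0.1 rad and value of joint lid below 0.04 rad and x of bottle in the frame of mat between -0.04 and 0.04 m and y of bottle in the frame of mat between -0.04 and 0.04 m and z of bottle in the frame of mat between 0.001 and 0.007 m and linear speed of bottle below 0.02 m/s and angular speed of bottle below 0.1 rad/s); the robot touches nothing.
It fails at once if the bottle is tipped more than 60 degrees with its lid not shut (above 0.1 rad) (angle between bottle's own z axis and vertical above 1.05 rad and value of joint lid above 0.1 rad).
It fails at once if the bottle is dropped or flung (faster than 1.2 m/s) (linear speed of bottle above 1.2 m/s).
It fails at once if a bystander (tape, servo, cup, activator, battery, screwdriver) is pushed more than 30 mm from its place (distance of any of tape, servo, cup, activator, battery, screwdriver from where it was at the start of the episode above 0.03 m).
It also fails if it takes over 72 s, if anything falls off the work surface, if the arm or the gripper's body presses on something with over 40 N, if the wrist force passes 120 N, or if a joint passes its speed limit or range.

## Robot

A 6-joint arm with a two-finger parallel gripper is mounted at the origin on the work surface. World frame = base frame: x ahead of the robot, y to its left, z up, the work surface at z = 0. Lengths are in mm, angles in rad, forces in N, time in s.
With the tool pointing down it reaches from about 350 to 975 mm from the base axis. Payload 7.1 kg.
Tool frame: the origin (TCP) lies at the very end of the fingers, on their centre line; the grasp point (between the pads) lies 19 mm behind it; z points along the fingers, y is the line along which they close (so a half turn about z gives the same grasp; the last joint's range is limited). The gripper opens to 88 mm and grips with 3 to 60 N. Pads are 20 mm wide; open, the fingers measure 115 mm over their backs; the gripper's body (75 mm by 178 mm) begins 61 mm behind the grasp point.
Start: joints at [-1.362, 0.423, 1.63, -0, 1.089, -0.019], TCP at [141.166, -608.832, 222.675] pointing down, gripper open.
Joint ranges: [-3, 3], [-0.9, 2.11], [0.09, 2.58], [-1.31, 4.45], [0.11, 2.69], [-2.54, 2.54]. Speed limits (rad/s): [2.39, 2.39, 3.01, 3.14, 3.14, 3.14].

## Interface

Orientations are given as a rotation vector (axis times angle).
In Python, from workcell import ctrl, optics gives the robot as it stands.
- The arm moves only by the shell command python3 -m jog 'ROWS'. ROWS is JSON, a list of rows, each a list of 7 numbers: the shift along the tool's x, y, z in units of 40 mm (1.0 is 40 mm), then the turn, a rotation vector about the tool's x, y, z in units of 6 degrees (1.0 is 6 degrees), then the opening, from 0 (shut) to 1 (fully open). A call has 1 to 20 rows; each row shifts and turns the commanded pose from where the row before left it, along the tool's axes as they then stand; what a row does not reach is not made up. A row lasts 1/10 s, in which the tool goes at most 50 mm and 8.59 degrees, less where a joint would pass 70% of its speed; a pose out of reach is approached as far as the arm can. A call is refused whole if a number of a shift passes 1 or a number of a turn 1, either way. A call with a gripper value outside its range is refused whole. The fingers move at their own pace and stop on an object; the grip force is fixed at half the most. Time passes only in rows, so rows that do not move let the fingers close. It gives the time, the measured TCP pose, the force, the opening and the grip force at its end, in the units of the state.
- ctrl.get_obs(): the state, without advancing time (a new reading comes with each control period).
- optics.get_image(name): name is "scene" or "top" or "wrist"; returns the picture (400x640x3 uint8, red, green, blue); there is no depth.
- optics.camera_model(name): a dict with "fov_y" (degrees; the focal length in pixels is half the picture's height over the tangent of half this angle, whatever the lens; pixels are square), "cx", "cy" (the principal point, pixels), "view" (4x4, takes a point from world to camera coordinates); the wrist camera has in their place "hand_eye" (4x4, takes a point from camera to tool coordinates, whose origin is the TCP and whose axes are the flange's). Camera axes: x right, y up, looking along -z (the intrinsics and any distortion apply to the point x, -y, -z); pixel columns grow to the right and rows downward; lengths in mm; the calibration is good to about 2 mm. A picture is of the moment at which its call begins: read the wrist's pose just before it. camera_model takes no time and is no camera call.
- ctrl.close_job(): hands the job in; it is judged then, once.
Trained networks look in the newest picture that a camera, given by its name, has taken for a name from the list of things; names that differ only in an ending like _2 or _b are one class to them, and where a whole thing is asked for, a point or a joint stands for the part that bears it (a point fixed in the world has none). Each returns a list of dicts, best first, with "conf" (0 to 1); they miss things now and then, are a little off and sometimes report something else, mostly with a low value. They report only what shows in the picture. A call takes as long as a camera call. They do not tell look-alikes from the thing itself.
- optics.masks_of(target, camera): "pixels" (400x640 bool, what is visible of it) and "extent" ([centre column, centre row, width, height] in pixels, round what is visible of it).
The state is a dict: "t": time; "qpos": joint angles; "qvel": joint speeds; "joint_torque": joint torques, N m; "ee_pos": TCP position; "orientation": TCP orientation; "ft_force": force on the tool from outside, world axes, zero at the start; "moment": the same for the moment, N m; "width": finger opening in mm; "grasp_force": force on a finger pad.
Only numpy, scipy, OpenCV 4.12 (cv2) and the standard library are available. Lean on these libraries where they do the work, as an engineer would, in place of code of your own. Each camera call takes 0.05 s, during which the arm holds its last target. There are 200 camera calls.

## Working session

There is one attempt and no reset: what is moved stays moved. The work goes in short steps, Python scripts to look and compute and a shell command to move; the robot and the scene stay as the last step left them, time stands still between calls to the robot, and variables do not carry over. Pictures are saved under pics/ and viewed, at most 10 in all, crops included, and the job is handed in when it is done.

```bash
ls; mkdir -p pics; python3 - <<'E'
from workcell import ctrl, optics
import cv2,numpy as np
o=ctrl.get_obs();print(o)
ims=[]
for n in ("scene","top"):
    im=optics.get_image(n);m=optics.camera_model(n);print(n,m)
    cv2.imwrite(f"pics/{n}0.png",im[:,:,::-1])
    for t in ("bottle","mat","lid","lid_lip"):
        for d in optics.masks_of(t,n): print(n,t,round(d["conf"],2),np.round(d["extent"],1))
print(optics.camera_model("wrist"))
E
```

```text
pics
{'t': 0.0, 'qpos': array([-1.36200831e+00,  4.23825024e-01,  1.63067978e+00, -4.14459376e-05,
        1.08855939e+00, -1.89788619e-02]), 'qvel': array([ 8.35137863e-05, -2.59302224e-04, -9.19184240e-04, -7.80130683e-04,
       -1.11178473e-03, -1.54974951e-03]), 'joint_torque': array([ 3.60288032e-03, -5.44614494e+01, -2.73669577e+01,  6.45785825e-02,
        2.26737431e-02, -1.39725112e-04]), 'ee_pos': array([ 141.04162597, -608.32392394,  221.91557236]), 'orientation': array([-3.11978690e+00, -3.56866478e-01,  2.76309370e-04]), 'ft_force': array([ 0.49662669, -0.83431719, -0.6672571 ]), 'moment': array([ 0.0111801 , -0.01907636,  0.01104183]), 'grasp_force': 0.0, 'width': 87.96111418194252}
scene {'fov_y': 44.70242359690611, 'cx': 329.781911297652, 'cy': 200.81284875990502, 'view': array([[-8.62774723e-01,  5.05371543e-01, -1.48115232e-02,
         4.06135517e+02],
       [-3.91980469e-01, -6.50115095e-01,  6.50923709e-01,
         1.48136433e+02],
       [ 3.19329124e-01,  5.67406350e-01,  7.58998646e-01,
        -1.52322377e+03],
       [ 0.00000000e+00,  0.00000000e+00,  0.
[... 1032 characters left out ...]
.81 [277.4 253.9  63.5  69. ]
top mat 0.75 [220.7 186.7  63.5  61.5]
top mat 0.74 [401.8 277.6  60.4  56.3]
top mat 0.72 [190.  285.2  64.   68.9]
top lid 0.78 [378.  186.7  21.2  20.8]
top lid 0.26 [377.9 193.9  29.5  36.4]
top lid_lip 0.6 [379.  187.9  21.3  15.1]
{'fov_y': 62.139110889384426, 'cx': 318.2331169212934, 'cy': 197.1754794936391, 'hand_eye': array([[ 3.31124056e-04,  9.61400603e-01,  2.75152269e-01,
         7.44200901e+01],
       [ 9.99999459e-01, -4.70842983e-05, -1.03890477e-03,
         1.04893597e+00],
       [-9.85848320e-04,  2.75152464e-01, -9.61400099e-01,
        -1.62256177e+02],
       [ 0.00000000e+00,  0.00000000e+00,  0.00000000e+00,
         1.00000000e+00]])}
```

```bash
python3 - <<'E'
import cv2,numpy as np
a=cv2.imread("pics/scene0.png");b=cv2.imread("pics/top0.png")
c=np.vstack([a[90:390,100:600],b[90:390,120:620]])
c=cv2.resize(a[60:390,180:560],None,fx=1.0,fy=1.0)
d=cv2.resize(b[130:350,140:460],None,fx=2.4,fy=2.4)
cv2.imwrite("pics/s1.png",cv2.resize(a[70:370,180:580],None,fx=2,fy=2,interpolation=cv2.INTER_CUBIC));cv2.imwrite("pics/t1.png",cv2.resize(b[110:350,130:450],None,fx=2.4,fy=2.4,interpolation=cv2.INTER_CUBIC))
E
```

```text
(no output)
```

View pics/s1.png

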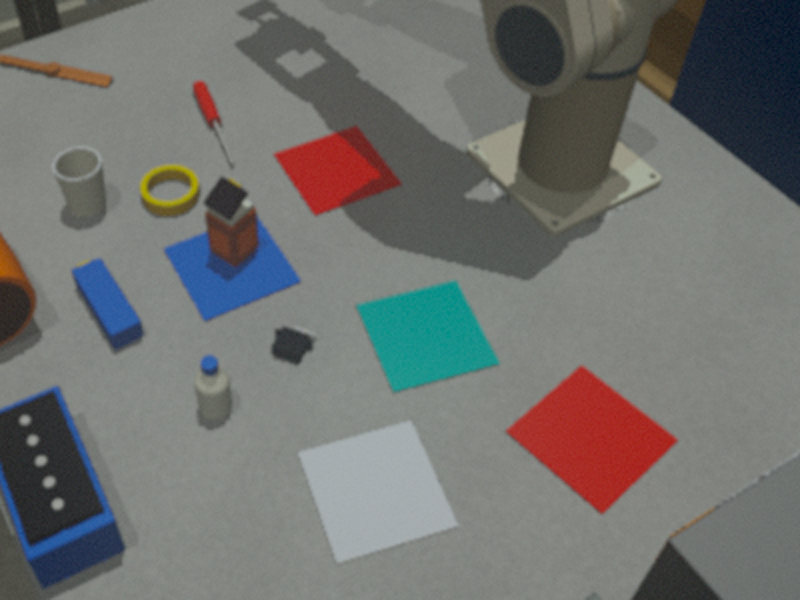

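View pics/t1.png

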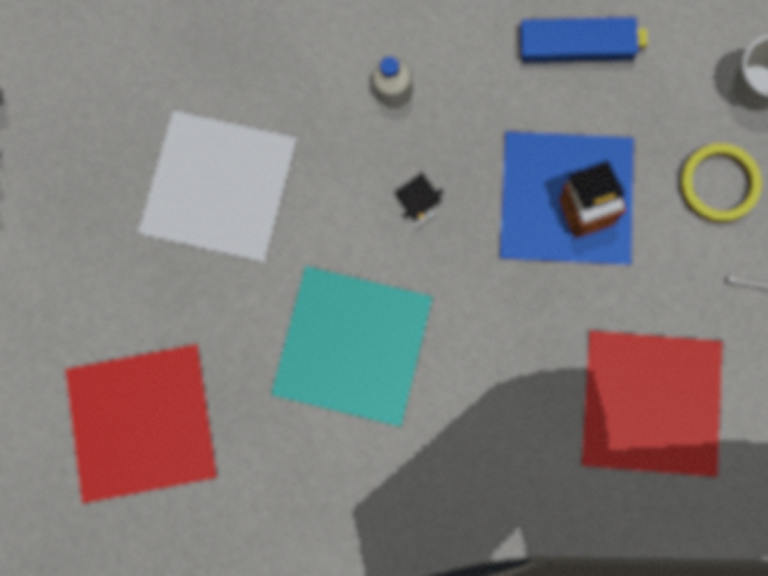

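The candidates for the mat are blue (369,193 in top), teal (277,254), white (221,187), and red (402,278 and 190,285). I take the blue one. For the bottle, the square amber one with the black lid is at (378,193) in top and (296,180) in scene; the look-alike is the white activator at top ≈(292,144). The lid is raised and the lip faces the robot.

```bash
cat > h.py <<'E'
import numpy as np,cv2
from scipy.spatial.transform import Rotation as R
from workcell import ctrl,optics
def cam(n,obs=None):
    m=optics.camera_model(n);f=200/np.tan(np.radians(m["fov_y"]/2))
    if n=="wrist":
        T=np.eye(4);T[:3,:3]=R.from_rotvec(obs["orientation"]).as_matrix();T[:3,3]=obs["ee_pos"]
        V=np.linalg.inv(T@m["hand_eye"])
    else: V=m["view"]
    return f,m["cx"],m["cy"],V
def proj(c,P):
    f,cx,cy,V=c;q=np.atleast_2d(P)@V[:3,:3].T+V[:3,3]
    return np.c_[cx+f*q[:,0]/-q[:,2],cy-f*q[:,1]/-q[:,2]]
def ray(c,u):
    f,cx,cy,V=c;d=np.array([(u[0]-cx)/f,-(u[1]-cy)/f,-1]);Rt=V[:3,:3].T
    d=Rt@d;return -Rt@V[:3,3],d/np.linalg.norm(d)
def onz(c,u,z):
    o,d=ray(c,u);return o+d*(z-o[2])/d[2]
def tri(cs,us):
    A=np.zeros((3,3));b=np.zeros(3);rs=[ray(c,u) for c,u in zip(cs,us)]
    for o,d in rs:
        M=np.eye(3)-np.outer(d,d);A+=M;b+=M@o
    x=np.linalg.solve(A,b);return x,[np.linalg.norm((np.eye(3)-np.outer(d,d))@(x-o)) for o,d in rs]
E
python3 - <<'E'
from h import *
c={n:cam(n) for n in("scene","top")}
im={n:cv2.imread(f"pics/{n}0.png") for n in c}
roi={"scene":(255,165,340,240),"top":(330,160,400,225)}
q={}
for n in c:
    hsv=cv2.cvtColor(im[n],cv2.COLOR_BGR2HSV);m=cv2.inRange(hsv,(100,120,50),(130,255,255))
    x0,y0,x1,y1=roi[n];z=np.zeros_like(m);z[y0:y1,x0:x1]=m[y0:y1,x0:x1]
    pts=np.argwhere(z)[:,::-1].astype(np.float32)
    e=cv2.approxPolyDP(cv2.convexHull(pts.astype(np.int32)),5,True)[:,0];print(n,len(pts),e.tolist())
    q[n]=[onz(c[n],p,4)[:2].round().tolist() for p in e];print(q[n])
for t in ("bottle","lid"):
  u=[max(optics.masks_of(t,n),key=lambda d:d["conf"])["extent"][:2] for n in c]
  print(t,tri([c[n] for n in c],u))
for n,u in (("tape",0),("servo",0),("battery",0),("cup",0),("activator",0),("screwdriver",0)):
  d=optics.masks_of(n,"top")
  if d: print(n,d[0]["conf"],onz(c["top"],d[0]["extent"][:2],15))
E
```

```text
scene 1556 [[329, 210], [282, 229], [263, 194], [310, 181]]
[[467.0, -10.0], [612.0, -18.0], [602.0, -162.0], [459.0, -136.0]]
top 2173 [[393, 169], [391, 219], [339, 216], [341, 165]]
[[601.0, -162.0], [461.0, -153.0], [469.0, -11.0], [613.0, -18.0]]
bottle (array([ 517.67614053, -111.61414168,   64.00120748]), [np.float64(2.8840911345620928), np.float64(2.8840911345620093)])
lid (array([ 523.83010567, -104.02738992,  117.77727293]), [np.float64(2.6902033144768733), np.float64(2.6902033144770146)])
tape 0.76 [ 557.60329635 -262.59511408   15.        ]
servo 0.69 [525.70212754  82.88538172  15.        ]
battery 0.82 [ 719.55758202 -112.71493099   15.        ]
cup 0.57 [ 681.60337098 -326.05943593   15.        ]
activator 0.81 [656.79716695 112.26488126  15.        ]
```

```bash
python3 -m jog '[[0.79,-0.62,-0.12,0,0,0,1],[0.79,-0.62,-0.12,0,0,0,1],[0.79,-0.62,-0.12,0,0,0,1],[0.79,-0.62,-0.12,0,0,0,1],[0.79,-0.62,-0.12,0,0,0,1],[0.79,-0.62,-0.12,0,0,0,1],[0.79,-0.62,-0.12,0,0,0,1],[0.79,-0.62,-0.12,0,0,0,1],[0.79,-0.62,-0.12,0,0,0,1],[0.79,-0.62,-0.12,0,0,0,1],[0.79,-0.62,-0.12,0,0,0,1],[0.79,-0.62,-0.12,0,0,0,1],[0.79,-0.62,-0.12,0,0,0,1],[0.79,-0.62,-0.12,0,0,0,1],[0.79,-0.62,-0.12,0,0,0,1],[0.79,-0.62,-0.12,0,0,0,1],[0,0,0,0,0,0,1],[0,0,0,0,0,0,1],[0,0,0,0,0,0,1]]'
python3 - <<'E'
from h import *
o=ctrl.get_obs();im=optics.get_image("wrist");np.savez("w1.npz",im=im,ori=o["orientation"],pos=o["ee_pos"])
print(o["qpos"],o["ee_pos"],o["orientation"])
print(proj(cam("wrist",o),[[520,-110,4],[520,-110,110]]))
cv2.imwrite("pics/w1.png",im[:,:,::-1])
for t in("bottle","lid"):
  for d in optics.masks_of(t,"wrist"): print(t,d["conf"],d["extent"])
E
```

```text
t: 2.9
ee_pos: [543.3, -108.7, 299.2]
orientation: [3.121, 0.356, -0.001]
ft_force: [0.1, -0.0, -0.2]
width: 87.9
grasp_force: 0.0
[-2.18733875e-01  2.36879710e-01  1.71184142e+00 -3.47265402e-04
  1.19369641e+00  1.12483557e+00] [ 543.33346387 -108.68974168  299.17604837] [ 3.12127970e+00  3.56355436e-01 -1.39024828e-03]
[[314.32190401 174.09996663]
 [313.31807189 194.28472044]]
bottle 0.67 [312.8, 183.1, 51.0, 60.0]
lid 0.78 [315.6, 189.8, 48.8, 49.5]
```

View pics/w1.png

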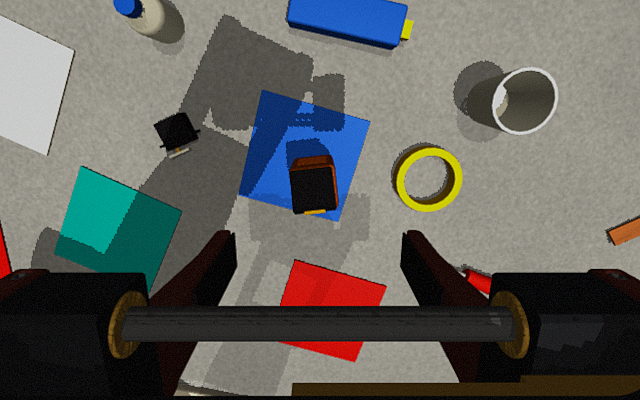

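```bash
python3 -m jog '[[-0.8,0,0,0,0,0,1],[-0.8,0,0,0,0,0,1],[-0.8,0,0,0,0,0,1],[0,0,0,0,0,0,1],[0,0,0,0,0,0,1]]'
python3 - <<'E'
from h import *
o=ctrl.get_obs();im=optics.get_image("wrist");np.savez("w2.npz",im=im,ori=o["orientation"],pos=o["ee_pos"])
a=np.load("w1.npz")["im"]
r=proj(cam("wrist",o),[[520,-110,80]])[0].round();print(r,o["ee_pos"])
x0,y0=int(r[0])-40,max(int(r[1])-50,0);print(x0,y0)
k=lambda i,x,y:cv2.resize(np.ascontiguousarray(i[y:y+100,x:x+80,::-1]),None,fx=5,fy=5,interpolation=cv2.INTER_CUBIC)
cv2.imwrite("pics/c2.png",np.clip(np.hstack([k(a,275,135),k(im,x0,y0)])*1.6,0,255).astype(np.uint8))
for t in("bottle","lid"):
  for d in optics.masks_of(t,"wrist"): print(t,d["conf"],d["extent"])
E
```

```text
t: 3.55
ee_pos: [450.4, -130.5, 300.0]
orientation: [3.121, 0.354, 0.002]
ft_force: [1.1, -0.3, -0.4]
width: 87.7
grasp_force: 0.0
[313. 104.] [ 450.36861965 -130.50756494  299.95659658]
273 54
bottle 0.91 [312.5, 102.2, 52.6, 61.5]
lid 0.57 [311.8, 98.0, 50.1, 51.8]
```

View pics/c2.png

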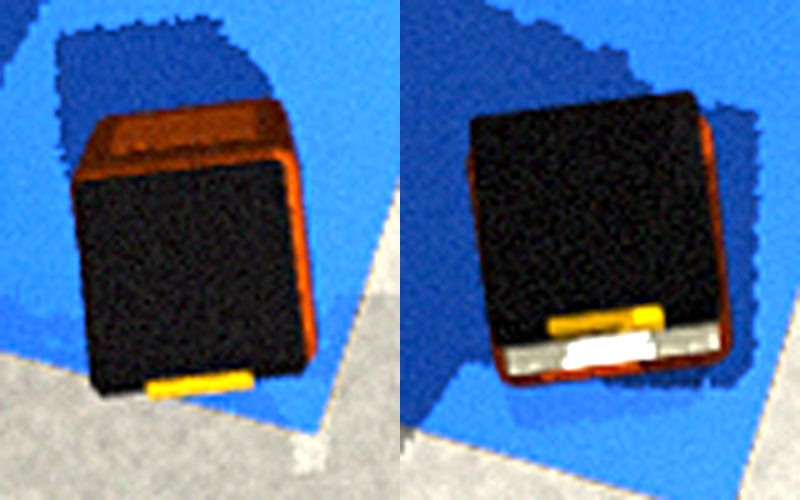

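```bash
cat > fit.py <<'E'
from h import *
from scipy.optimize import least_squares
C=[]
for i in(1,2):
    d=np.load(f"w{i}.npz");C.append(cam("wrist",dict(orientation=d["ori"],ee_pos=d["pos"])))
off=[(275,135),(273-80,54)]
px=lambda v,u:np.array([off[v][0]+u[0]/5-.4,off[v][1]+u[1]/5-.4])
obs=[(0,(105,117),(27,27,0)),(0,(278,100),(27,-27,0)),(0,(78,180),(27,27,84)),(0,(292,152),(27,-27,84)),(1,(500,382),(-27,27,84)),(1,(727,357),(-27,-27,84))]
def w(p,P):
    c,s=np.cos(p[2]),np.sin(p[2]);x,y,z=P;return np.array([p[0]+c*x-s*y,p[1]+s*x+c*y,p[3]+z])
f=lambda p:np.concatenate([proj(C[v],w(p,P))[0]-px(v,u) for v,u,P in obs])
r=least_squares(f,[520,-110,.3,4]);print(r.x,f(r.x).round(1))
L,e=tri(C,[px(0,(200,384)),px(1,(607,322))]);print("lip",L,e)
p=r.x;c,s=np.cos(p[2]),np.sin(p[2]);d=L-[p[0],p[1],p[3]];print("lip in bottle",c*d[0]+s*d[1],-s*d[0]+c*d[1],d[2])
E
python3 fit.py; python3 -c "
from h import *
print(ctrl.get_obs()['ee_pos'],R.from_rotvec(ctrl.get_obs()['orientation']).as_matrix().round(3))"
```

```text
[ 5.18640457e+02 -1.10562580e+02  3.33547232e-01 -5.38096563e+00] [-2.1 -0.9  1.3 -1.5 -1.8 -2.   1.4 -1.3 -0.4  2.7  1.4  2.5]
lip [ 508.10066198 -114.46060233  131.57087466] [np.float64(0.08303757030863716), np.float64(0.08303757030859012)]
lip in bottle -11.235115266466277 -0.23249533203973805 136.95184029411553
[ 451.46680058 -130.01502981  299.66881772] [[ 0.974  0.226  0.001]
 [ 0.226 -0.974 -0.   ]
 [ 0.001  0.    -1.   ]]
```

```bash
python3 -m jog '[[0.5,-0.02,0,0,0,-0.5,0],[0.5,-0.02,0,0,0,-0.5,0],[0.48,-0.02,0,0,0,0,0],[0,0,0.75,0,0,0,0],[0,0,0.75,0,0,0,0],[0,0,0.75,0,0,0,0],[0,0,0.75,0,0,0,0],[0,0,0.75,0,0,0,0],[0,0,0,0,0,0,0],[0,0,0,0,0,0,0],[0,0,0,0,0,0,0]]'
```

```text
t: 4.8
ee_pos: [508.2, -111.3, 150.8]
orientation: [3.097, 0.52, 0.003]
ft_force: [-0.2, -0.7, 1.1]
width: 3.6
grasp_force: 0.0
```

```bash
python3 -m jog '[[0,0,0.15,0,0,0,0],[0,0,0.15,0,0,0,0],[0,0,0.15,0,0,0,0],[0,0,0.15,0,0,0,0],[0,0,0,0,0,0,0]]';python3 -m jog '[[0,0,0.1,0,0,0,0],[0,0,0.1,0,0,0,0],[0,0,0,0,0,0,0],[0,0,0,0,0,0,0]]'
```

```text
t: 5.3
ee_pos: [506.1, -111.1, 124.6]
orientation: [-3.098, -0.52, 0.002]
ft_force: [0.2, -0.4, -0.1]
width: 0.5
grasp_force: 0.0
t: 5.7
ee_pos: [506.9, -111.1, 117.4]
orientation: [-3.098, -0.52, -0.0]
ft_force: [-0.3, -0.1, -0.2]
width: 0.6
grasp_force: 0.0
```

```bash
python3 -m jog '[[0,0,0.06,0,0,0,0],[0,0,0.06,0,0,0,0],[0,0,0,0,0,0,0]]';python3 -m jog '[[0,0,0.05,0,0,0,0],[0,0,0.05,0,0,0,0],[0,0,0,0,0,0,0]]'
```

```text
t: 6.0
ee_pos: [507.0, -111.2, 112.8]
orientation: [3.098, 0.52, 0.0]
ft_force: [-1.0, 0.4, 3.5]
width: 0.6
grasp_force: 1.5
t: 6.3
ee_pos: [507.1, -111.4, 111.7]
orientation: [3.098, 0.52, 0.001]
ft_force: [-11.8, 1.9, 36.8]
width: 0.6
grasp_force: 18.3
```

```bash
python3 -m jog '[[0,0,-0.2,0,0,0,0.2],[0,0,-0.5,0,0,0,0.5],[0,0,-0.8,0,0,0,1],[0,0,-0.8,0,0,0,1],[0,0,-0.8,0,0,0,1],[0,0,-0.6,0,0,0,1],[0,0,0,0,0,0,1],[0,0,0,0,0,0,1],[0,0,0,0,0,0,1],[0,0,0,0,0,0,1]]'
python3 - <<'E'
from h import *
o=ctrl.get_obs();im=optics.get_image("wrist");np.savez("w3.npz",im=im,ori=o["orientation"],pos=o["ee_pos"])
r=proj(cam("wrist",o),[[518,-110,90]])[0].round();print(r,o["qpos"],o["ft_force"])
x0,y0=int(r[0])-40,max(int(r[1])-50,0);print(x0,y0)
cv2.imwrite("pics/c3.png",np.clip(1.6*cv2.resize(np.ascontiguousarray(im[y0:y0+100,x0:x0+80,::-1]),None,fx=5,fy=5,interpolation=cv2.INTER_CUBIC),0,255))
E
```

```text
t: 7.3
ee_pos: [506.0, -111.0, 255.2]
orientation: [-3.097, -0.52, 0.004]
ft_force: [0.2, 0.5, -0.6]
width: 77.0
grasp_force: 0.0
[320. 167.] [-2.38876953e-01  2.27481863e-01  1.83222707e+00 -3.02105911e-06
  1.08454687e+00  9.99393582e-01] [ 0.19437837  0.5299591  -0.5681105 ]
280 117[ WARN:0@2.527] global loadsave.cpp:1063 imwrite_ Unsupported depth image for selected encoder is fallbacked to CV_8U.
```

View pics/c3.png

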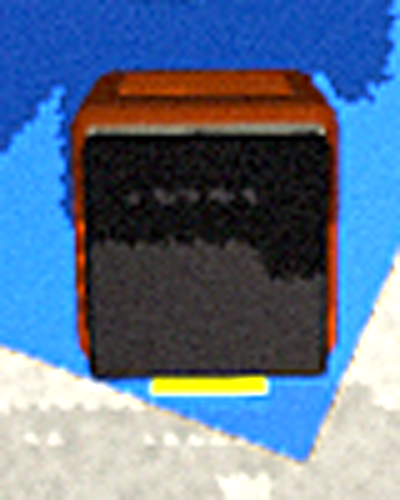

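```bash
python3 - <<'E'
from h import *
from scipy.optimize import least_squares
d=np.load("w3.npz");C=cam("wrist",dict(orientation=d["ori"],ee_pos=d["pos"]))
px=np.array([[91,376],[326,373],[86,135],[328,135]])/5-.4+[280,117]
def pts(p):
    x,y,a,t=p;c,s=np.cos(a),np.sin(a);P=[]
    for r,yy in((46,23),(46,-23),(0,23),(0,-23)):
        bx=23-r*np.cos(t)+14*np.sin(t);bz=98.5+r*np.sin(t)+14*np.cos(t);P.append([x+c*bx-s*yy,y+s*bx+c*yy,bz])
    return np.array(P)
f=lambda p:(proj(C,pts(p))-px).ravel()
r=least_squares(f,[518,-110,.33,0.1]);print(r.x,f(r.x).round(1))
b=px[[0,1]].mean(0)
f0=lambda p:f([*p,0]);q=least_squares(f0,[518,-110,.33]);print(q.x,f0(q.x).round(1))
for t in(0,.2):print(t,proj(C,pts([*q.x,t])).round(1).tolist())
o=ctrl.get_obs();T=R.from_rotvec(o["orientation"]).as_matrix();print(T.T@(np.array([*q.x[:2],60+4-19])-o["ee_pos"])/40,np.degrees(np.arctan2(T[1,0],T[0,0])))
E
```

```text
[ 5.21753806e+02 -1.09516721e+02  3.40473868e-01 -6.48088747e-02] [-0.5 -0.2  0.4  0.  -0.9  0.3  1.  -0.1]
[ 5.21288395e+02 -1.09670904e+02  3.40273375e-01] [-0.7  0.3  0.6  0.5 -1.  -0.1  1.  -0.5]
0 [[297.1, 192.1], [345.4, 191.7], [295.8, 143.5], [346.2, 143.1]]
0.2 [[296.4, 190.7], [346.3, 190.4], [295.8, 140.3], [346.2, 140.0]]
[0.3802213  0.0996096  5.25779064] 19.050592278820123
```

Lid is flat, shut. Now go down and grasp.

```bash
python3 -m jog '[[0.38,0.1,0,0,0,0,1],[0,0,0.75,0,0,0,1],[0,0,0.75,0,0,0,1],[0,0,0.75,0,0,0,1],[0,0,0.75,0,0,0,1],[0,0,0.75,0,0,0,1],[0,0,0.75,0,0,0,1],[0,0,0.5,0,0,0,1],[0,0,0.25,0,0,0,1],[0,0,0,0,0,0,1],[0,0,0,0,0,0,0],[0,0,0,0,0,0,0],[0,0,0,0,0,0,0],[0,0,0,0,0,0,0],[0,0,0,0,0,0,0],[0,0,0,0,0,0,0]]'
```

```text
t: 8.95
ee_pos: [522.6, -109.7, 47.3]
orientation: [-3.098, -0.52, -0.001]
ft_force: [-0.8, 2.4, 6.3]
width: 53.8
grasp_force: 30.0
```

```bash
python3 -m jog '[[0,0,-0.2,0,0,0,0],[0,0,-0.5,0,0,0,0],[0,0,-0.8,0,0,0,0],[0,0,-0.8,0,0,0.5,0],[0,0,-0.8,0,0,0.5,0],[0,0,-0.8,0,0,0.5,0],[0,0,-0.8,0,0,0.5,0],[0,0,-0.8,0,0,0.5,0],[0,0,-0.8,0,0,0.5,0],[0,0,-0.8,0,0,0.5,0],[0,0,-0.8,0,0,0.5,0],[0,0,-0.8,0,0,0.5,0],[0,0,-0.4,0,0,0.5,0],[0,0,0,0,0,0.2,0],[0,0,0,0,0,0,0]]'
python3 -m jog '[[0,-0.4,0,0.5,0,0,0],[0,-0.8,0,1,0,0,0],[0,-0.8,0,1,0,0,0],[0,0,0,0,0,0,0],[0,0,0,0,0,0,0]]'
python3 -c "
from h import *
o=ctrl.get_obs();print(o['qpos'],R.from_rotvec(o['orientation']).as_matrix().round(3))"
```

```text
t: 10.45
ee_pos: [521.6, -109.9, 409.7]
orientation: [3.124, -0.332, -0.002]
ft_force: [0.4, 0.3, -5.9]
width: 53.6
grasp_force: 30.0
t: 10.95
ee_pos: [538.3, -32.8, 415.4]
orientation: [-2.867, 0.305, -0.035]
ft_force: [0.2, -0.7, -4.9]
width: 53.7
grasp_force: 30.0
[-0.23087921  0.12202188  1.61487586  0.26237783  1.41815552  1.50976546] [[ 0.978 -0.203  0.051]
 [-0.21  -0.945  0.251]
 [-0.003 -0.256 -0.967]]
```

```bash
python3 -m jog '[[0,-0.92,0,1,0,0,0],[0,-0.92,0,1,0,0,0],[0,-0.92,0,1,0,0,0],[0,-0.92,0,1,0,0,0],[0,-0.92,0,1,0,0,0],[0,-0.92,0,1,0,0,0],[0,-0.92,0,1,0,0,0],[0,-0.92,0,1,0,0,0],[0,-0.92,0,1,0,0,0],[0,-0.92,0,1,0,0,0],[0,-0.92,0,1,0,0,0],[0,-0.92,0,1,0,0,0],[0,-0.92,0,1,0,0,0],[0,0,0,0,0,0,0]]'
python3 -c "
from h import *
o=ctrl.get_obs();print(o['qpos'],R.from_rotvec(o['orientation']).as_matrix().round(3))"
```

```text
t: 12.35
ee_pos: [597.7, 240.1, 761.5]
orientation: [-1.514, 0.16, -0.171]
ft_force: [0.7, -0.3, -5.3]
width: 53.9
grasp_force: 30.0
[-0.13837543  0.10974646  1.56305008  1.62938027  1.50293671  1.46342326] [[ 0.978  0.012  0.21 ]
 [-0.21   0.05   0.976]
 [ 0.001 -0.999  0.051]]
```

```bash
python3 -m jog '[[0,-0.9,0,1,0,0,0],[0,-0.9,0,1,0,0,0],[0,-0.9,0,1,0,0,0],[0,-0.9,0,1,0,0,0],[0,-0.9,0,1,0,0,0],[0,-0.9,0,1,0,0,0],[0,-0.9,0,1,0,0,0],[0,-0.9,0,1,0,0,0],[0,-0.9,0,1,0,0,0],[0,-0.9,0,1,0,0,0],[0,-0.9,0,1,0,0,0],[0,-0.9,0,1,0,0,0],[0,-0.9,0,1,0,0,0],[0,-0.9,0,1,0,0,0],[0,-0.45,0,0.5,0,0,0],[0,0,0,0,0,0,0]]'
python3 -c "
from h import *
o=ctrl.get_obs();print(o['qpos'],R.from_rotvec(o['orientation']).as_matrix().round(3))
cv2.imwrite('pics/inv.png',optics.get_image('wrist')[:,:,::-1])"
```

```text
t: 13.95
ee_pos: [530.1, -78.5, 1103.3]
orientation: [-0.002, 0.002, -0.213]
ft_force: [0.1, 0.2, -5.5]
width: 54.0
grasp_force: 30.0
[-0.1706518   0.08970628  1.48535244  3.13930533  1.57286569  1.5283358 ] [[ 0.977  0.211  0.003]
 [-0.211  0.977  0.002]
 [-0.002 -0.002  1.   ]]
```

View pics/inv.png

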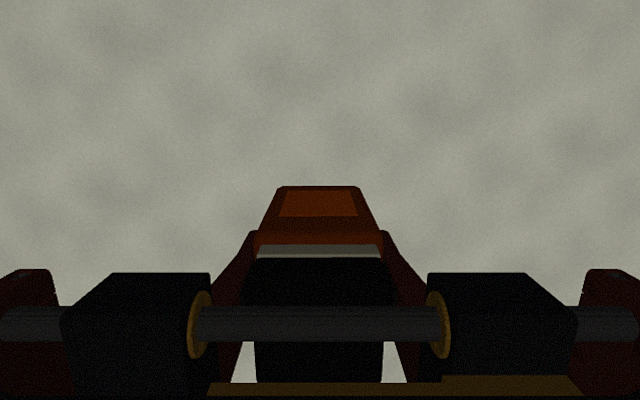

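The bottle is inverted in the gripper, with its axis straight between the fingers (centre column ≈319) and the lid shut. Hold for 2.5 s, then sweep back.

```bash
python3 -m jog '[[0,0,0,0,0,0,0],[0,0,0,0,0,0,0],[0,0,0,0,0,0,0],[0,0,0,0,0,0,0],[0,0,0,0,0,0,0],[0,0,0,0,0,0,0],[0,0,0,0,0,0,0],[0,0,0,0,0,0,0],[0,0,0,0,0,0,0],[0,0,0,0,0,0,0],[0,0,0,0,0,0,0],[0,0,0,0,0,0,0],[0,0,0,0,0,0,0],[0,0,0,0,0,0,0],[0,0,0,0,0,0,0],[0,0,0,0,0,0,0],[0,0,0,0,0,0,0],[0,0,0,0,0,0,0],[0,0,0,0,0,0,0],[0,0,0,0,0,0,0]]'
python3 -m jog '[[0,0,0,0,0,0,0],[0,0,0,0,0,0,0],[0,0,0,0,0,0,0],[0,0,0,0,0,0,0],[0,0.45,0,-0.5,0,0,0],[0,0.9,0,-1,0,0,0],[0,0.9,0,-1,0,0,0],[0,0.9,0,-1,0,0,0],[0,0.9,0,-1,0,0,0],[0,0.9,0,-1,0,0,0],[0,0.9,0,-1,0,0,0],[0,0.9,0,-1,0,0,0],[0,0.9,0,-1,0,0,0],[0,0.9,0,-1,0,0,0],[0,0.9,0,-1,0,0,0],[0,0.9,0,-1,0,0,0],[0,0.9,0,-1,0,0,0],[0,0.9,0,-1,0,0,0],[0,0.9,0,-1,0,0,0],[0,0,0,0,0,0,0]]'
python3 -m jog '[[0,0.92,0,-1,0,0,0],[0,0.92,0,-1,0,0,0],[0,0.92,0,-1,0,0,0],[0,0.92,0,-1,0,0,0],[0,0.92,0,-1,0,0,0],[0,0.92,0,-1,0,0,0],[0,0.92,0,-1,0,0,0],[0,0.92,0,-1,0,0,0],[0,0.92,0,-1,0,0,0],[0,0.92,0,-1,0,0,0],[0,0.92,0,-1,0,0,0],[0,0.92,0,-1,0,0,0],[0,0.92,0,-1,0,0,0],[0,0.8,0,-1,0,0,0],[0,0.8,0,-1,0,0,0],[0,0.4,0,-0.5,0,0,0],[0,0,0,0,0,0,0],[0,0,0,0,0,0,0]]'
python3 - <<'E'
from h import *
o=ctrl.get_obs();T=R.from_rotvec(o['orientation']).as_matrix();print(o['qpos'],T.round(3))
C=cam("top");im=optics.get_image("top");hsv=cv2.cvtColor(im,cv2.COLOR_RGB2HSV)
print(T.T@(np.array([536,-87,47.3])-o["ee_pos"])/40)
E
```

```text
t: 16.0
ee_pos: [529.2, -78.6, 1104.2]
orientation: [0.0, 0.0, -0.212]
ft_force: [0.4, -0.7, -5.3]
width: 54.3
grasp_force: 30.0
t: 18.0
ee_pos: [605.3, 273.6, 793.1]
orientation: [-1.517, 0.163, -0.167]
ft_force: [-0.5, 0.2, -4.4]
width: 53.8
grasp_force: 30.0
t: 19.8
ee_pos: [538.1, -37.7, 411.4]
orientation: [-3.12, 0.333, -0.001]
ft_force: [0.1, -0.6, -4.4]
width: 53.9
grasp_force: 30.0
[-0.09456332  0.12709824  1.59539003  0.00439945  1.41824183  1.68800651] [[ 0.978 -0.211  0.001]
 [-0.211 -0.978  0.004]
 [ 0.    -0.004 -1.   ]]
[0.20507649 1.25534916 9.09794473]
```

```bash
python3 -m jog '[[0.1,0.6,0.4,0,0,0,0],[0.1,0.65,0.6,0,0,0,0],[0,0,0.8,0,0,0,0],[0,0,0.8,0,0,0,0],[0,0,0.8,0,0,0,0],[0,0,0.8,0,0,0,0],[0,0,0.8,0,0,0,0],[0,0,0.8,0,0,0,0],[0,0,0.8,0,0,0,0],[0,0,0.8,0,0,0,0],[0,0,0.6,0,0,0,0],[0,0,0.4,0,0,0,0],[0,0,0.2,0,0,0,0],[0,0,0,0,0,0,0],[0,0,0,0,0,0,0],[0,0,0,0,0,0,0]]'
```

```text
t: 21.45
ee_pos: [536.0, -89.6, 68.1]
orientation: [-3.124, 0.333, -0.003]
ft_force: [0.2, 0.1, -4.7]
width: 53.9
grasp_force: 30.0
```

```bash
python3 -m jog '[[0,0,0.04,0,0,0,0],[0,0,0.04,0,0,0,0],[0,0,0.04,0,0,0,0],[0,0,0,0,0,0,0],[0,0,0,0,0,0,0]]'
```

```text
t: 21.95
ee_pos: [534.9, -89.5, 62.2]
orientation: [-3.124, 0.332, 0.0]
ft_force: [-0.4, 0.5, -4.0]
width: 53.6
grasp_force: 30.0
```

```bash
python3 -m jog '[[0,0,0.1,0,0,0,0],[0,0,0.1,0,0,0,0],[0,0,0.05,0,0,0,0],[0,0,0.03,0,0,0,0],[0,0,0,0,0,0,0],[0,0,0,0,0,0,0]]';python3 -m jog '[[0,0,0.03,0,0,0,0],[0,0,0.03,0,0,0,0],[0,0,0,0,0,0,0],[0,0,0,0,0,0,0]]'
```

```text
t: 22.55
ee_pos: [535.0, -89.5, 51.0]
orientation: [-3.124, 0.333, 0.0]
ft_force: [0.4, 0.3, -5.0]
width: 54.0
grasp_force: 30.0
t: 22.95
ee_pos: [535.0, -89.5, 48.6]
orientation: [-3.124, 0.332, 0.0]
ft_force: [-1.0, -0.5, -4.1]
width: 54.0
grasp_force: 30.0
```

```bash
python3 -m jog '[[0,0,0.03,0,0,0,0],[0,0,0.02,0,0,0,0],[0,0,0,0,0,0,0],[0,0,0,0,0,0,0]]'
```

```text
t: 23.35
ee_pos: [535.2, -89.5, 47.3]
orientation: [3.124, -0.332, 0.001]
ft_force: [-2.6, 0.4, 5.8]
width: 54.1
grasp_force: 30.0
```

```bash
python3 -m jog '[[0,0,0,0,0,0,1],[0,0,0,0,0,0,1],[0,0,0,0,0,0,1],[0,0,0,0,0,0,1],[0,0,0,0,0,0,1],[0,0,-0.3,0,0,0,1],[0,0,-0.8,0,0,0,1],[0,0,-0.8,0,0,0,1],[0,0,-0.8,0,0,0,1],[0,0,-0.8,0,0,0,1],[0,0,-0.8,0,0,0,1],[0,0,-0.8,0,0,0,1],[0,0,0,0,0,0,1],[0,0,0,0,0,0,1],[0,0,0,0,0,0,1]]'
python3 - <<'E'
from h import *
o=ctrl.get_obs();im=optics.get_image("wrist");C=cam("wrist",o)
cv2.imwrite("pics/end.png",im[:,:,::-1])
print(proj(C,[[535,-89,4],[535,-89,112.5]]))
m=cv2.inRange(cv2.cvtColor(im,cv2.COLOR_RGB2HSV),(100,120,40),(130,255,255))
n,l,s,c=cv2.connectedComponentsWithStats(m)
for i in range(1,n):
    if s[i,4]>800: print(s[i],[onz(C,p[0],4)[:2].round().tolist() for p in cv2.approxPolyDP(cv2.convexHull(np.argwhere(l==i)[:,::-1].astype(np.int32)),8,True)])
E
```

```text
t: 24.85
ee_pos: [534.1, -89.4, 249.8]
orientation: [-3.124, 0.332, 0.003]
ft_force: [0.3, 1.4, 0.0]
width: 87.9
grasp_force: 0.0
[[316.35509563 164.04823085]
 [315.86303715 185.12993888]]
[ 226    0  132   34 2484] [[703.0, -171.0], [697.0, -42.0], [731.0, -30.0]]
[  244    91   138   137 11057] [[460.0, -158.0], [466.0, -11.0], [614.0, -18.0], [607.0, -166.0]]
```

View pics/end.png

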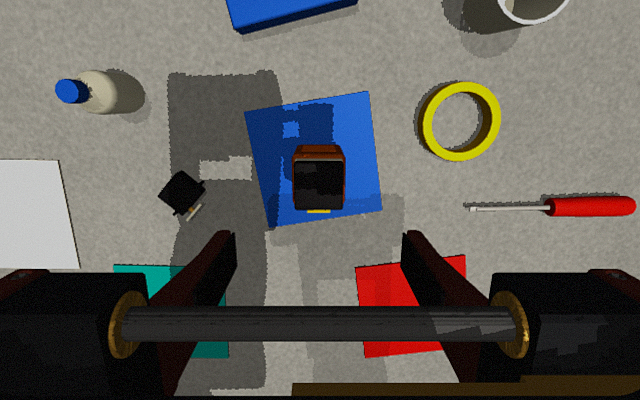

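The bottle stands upright in the middle of the blue mat at (319,180) with its lid shut. The measured mat centre is (537,-88) and the bottle is at about (535,-89). The bystanders in view look undisturbed.

```bash
python3 -c "
from workcell import ctrl
print(ctrl.close_job())"
```

```text
the job is handed in; nothing more can be done
None
```

The job is handed in: I pressed the lid shut, held the bottle upside down for over 2 s, and set it back upright about 2 mm from the blue mat's centre, with the lid still shut in the last picture; the verdict was not shown.

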